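Pack the full tins in the latched case

ROBOT

A 6-joint arm with a two-finger parallel gripper is mounted at the origin on the work surface. World frame = base frame: x ahead of the robot, y to its left, z up, the work surface at z = 0. Lengths are in mm, angles in degrees, forces in N, time in s.
With the tool pointing down it reaches from about 300 to 850 mm from the base axis. Payload 4.2 kg.
Tool frame: the origin (TCP) lies midway between the tips of the shut fingers; the grasp point (between the pads) lies 19 mm behind it (env.hold_point_z is the z of the grasp point in the tool frame, in mm); z points along the fingers, y is the direction in which the jaws open and shut (so a half turn about z gives the same grasp; the last joint's range is limited). The gripper opens to 91 mm and grips with 3 to 60 N. Pads are 32 mm wide; open, the fingers measure 118 mm over their backs; the gripper's body (76 mm by 178 mm) begins 60 mm behind the grasp point.
Start: joints at [73.453, 18.312, 89.639, -0, 72.044, -1.146], TCP at [152.707, 554.368, 213.976] pointing down, gripper open.
Joint ranges: [-177.97, 177.97], [-48.28, 115.42], [12.27, 149.76], [-77.06, 257.06], [2.81, 150.46], [-146.56, 146.56]. Speed limits (degrees/s): [147.25, 147.25, 180, 180, 180, 180].

INTERFACE

Orientations are given as [roll, pitch, yaw] about the fixed x, y, z axes, in that order (R = Rz(yaw) Ry(pitch) Rx(roll)).
In Python, from workcell import env, grab_frame, camera_params, spotter gives the robot as it stands. The module is installed in compiled form; this text tells all that it offers.
- The arm moves only by the shell command python3 -m jog 'ROWS' [FORCE]. ROWS is text: rows parted by semicolons, each of 7 numbers parted by spaces: the turn, a rotation vector about the world's x, y, z in units of 5 degrees (1.0 is 5 degrees), then the shift along the world's x, y, z in units of 25 mm (1.0 is 25 mm), then the opening, from 0 (shut) to 1 (fully open). A call has 1 to 5 rows; each row is the pose to reach, as a shift and turn from the pose commanded when the call began; what a row does not reach only later rows make up. A row lasts 1/8 s, in which the tool goes at most 62.5 mm and 10.7 degrees, less where a joint would pass 70% of its speed; a pose out of reach is approached as far as the arm can. A call with a gripper value outside its range is refused whole. The fingers move at their own pace and stop on an object; FORCE is the grip in N (left out, the last holds). Time passes only in rows, so rows that repeat a pose let the fingers close. It gives the time, the measured TCP pose, the force and the opening at its end, in the units of the state.
- env.state(): the state, without advancing time (a new reading comes with each control period).
- grab_frame(name): name is "side" or "top" or "wrist"; returns the picture (480x640x3 uint8, red, green, blue); there is no depth.
- camera_params(name): a dict with "K" (3x3 intrinsics, pixels), "rvec" (rotation vector, rad) and "tvec" (3), from world to camera coordinates, as OpenCV has them. Camera axes: x right, y down, z forward; pixel columns grow to the right and rows downward; lengths in mm; the calibration is good to about 2 mm. A picture is of the moment at which its call begins: read the wrist's pose just before it. camera_params takes no time and is no camera call; for the wrist camera it gives the pose at the moment of the call.
- env.job_done(): hands the job in, once; it reports no verdict.
Trained networks look in the newest picture that a camera, given by its name, has taken for a name from the list of things; names that differ only in an ending like _2 or _b are one class to them, and where a whole thing is asked for, a point or a joint stands for the part that bears it (a point fixed in the world has none). Each returns a list of dicts, best first, with "conf" (0 to 1); they miss things now and then, are a little off and sometimes report something else, mostly with a low value. They report only what shows in the picture. A call takes as long as a camera call. They do not tell look-alikes from the thing itself.
- spotter.look_for(query, camera): "box" ([left, top, width, height] in pixels, round what is visible of it).
- spotter.trace(query, camera): "region" (480x640 bool, what is visible of it) and "box" ([left, top, width, height] in pixels, round what is visible of it).
The state is a dict: "time_s": time; "qpos": joint angles; "qvel": joint speeds; "effort": joint torques, N m; "ee_pos": TCP position; "ee_rot": TCP orientation; "force": force on the tool from outside, world axes, zero at the start; "torque": the same for the moment, N m; "gripper_width": finger opening in mm.
Only numpy, scipy, OpenCV 4.12 (cv2) and the standard library are available. Lean on these libraries where they do the work, as an engineer would, in place of code of your own. Each camera call takes 0.05 s, during which the arm holds its last target. There are 200 camera calls.

TASK

Lift the draw latch lever on the aluminium case right over until its hook drops free of the keeper, then open the lid wide. Some of the look-alike tins on the table are full and some are empty, which you can only tell by lifting them: stand every full tin upright in the case and every empty one upright in the grey crate. Then shut the lid, leave the latch undone with its hook off the keeper, and do not disturb the other things on the table.

Things in the scene. Friction and masses are not known exactly. Their poses are not given: they have to be found in the camera images.
- case: aluminium transport case fixed to the table; origin at the centre of its underside, front (latch side) towards -x, z up. Body 220 mm deep (x), 320 mm wide (y), 130 mm high with 5 mm walls and floor (inside 210 x 310 mm, 125 mm deep); the shut lid adds 30 mm (top at 160 mm, pulls up to 194 mm, latch up to 200 mm)
- lid_hinge (a point): middle of the lid's hinge line, at the top of the case's far wall; the hinge axis runs along the case's y
- lid (a joint): lid angle, 0 shut, positive opening upward and away from the robot, stop at 1.75 rad; a stiff hinge (about 0.75 N m friction) holds it wherever it is left
- lid_pull_right (a point): middle of the right-hand (case's -y) black upright pull on the lid's top near its front edge: 36 mm wide along the case's y, 12 mm thick, 34 mm high (17 mm above and below this point), 115 mm to the side of the case's middle, 185 mm before the hinge line and 17 mm above the lid's top when shut
- lid_pull_left (a point): middle of the left-hand (case's +y) black upright pull on the lid's top near its front edge: 36 mm wide along the case's y, 12 mm thick, 34 mm high (17 mm above and below this point), 115 mm to the side of the case's middle, 185 mm before the hinge line and 17 mm above the lid's top when shut
- lever (a joint): angle of the latch lever, 0 when latched (lying back flat over the lid), about 0.35 at dead centre, stop at 2.4 rad (thrown forward over the front edge); beyond dead centre the latch spring drives it on to about 1 rad, the hook swings free of the keeper at about 1.6 rad; lifting it takes about 5 N at the grip, and its stiff pivot holds it where it is left
- latch_pivot (a point): axis of the latch lever, on the lid at the middle of its front edge: 10 mm before the front face, 12 mm above the lid's top; the axis runs along the case's y
- lever_grip (a point): the part of the dark steel lever to take hold of, 55 mm behind its pivot and 4 mm above it when latched; the lever there is 26 mm wide (along the case's y) and 12 mm thick and ends 17 mm further on in a short finger lip (to 85 mm from the pivot); when latched it lies 16 mm above the lid's top
- hook_claw (a point): bight of the hook (a two-legged bail, 42 mm wide) that hangs from the lever's crank; on the keeper when latched
- keeper (a point): middle of the keeper, a 5 mm bar on the case's front wall, 10 mm before it and 115 mm above the table
- crate: low grey plastic crate fixed to the table; origin at the centre of its underside; 230 mm (x) by 270 mm (y) outside, 85 mm high, 5 mm walls and floor
- tin_a_center (a point): a cylindrical plain metal tin with a push-on lid, 63 mm in diameter, 80 mm high, standing upright; this point is its centre, 40 mm above its underside, z along its axis. Full tins weigh about 320 to 420 g, empty ones about 80 to 100 g; which it is can only be felt by lifting it. Absent in some starts.
- tin_b_center (a point): a cylindrical plain metal tin with a push-on lid, 63 mm in diameter, 80 mm high, standing upright; this point is its centre, 40 mm above its underside, z along its axis. Full tins weigh about 320 to 420 g, empty ones about 80 to 100 g; which it is can only be felt by lifting it. Absent in some starts.
- tin_c_center (a point): a cylindrical plain metal tin with a push-on lid, 63 mm in diameter, 80 mm high, standing upright; this point is its centre, 40 mm above its underside, z along its axis. Full tins weigh about 320 to 420 g, empty ones about 80 to 100 g; which it is can only be felt by lifting it. Absent in some starts.
- tin_d_center (a point): a cylindrical plain metal tin with a push-on lid, 63 mm in diameter, 80 mm high, standing upright; this point is its centre, 40 mm above its underside, z along its axis. Full tins weigh about 320 to 420 g, empty ones about 80 to 100 g; which it is can only be felt by lifting it. Absent in some starts.
- tin_e_center (a point): a cylindrical plain metal tin with a push-on lid, 63 mm in diameter, 80 mm high, standing upright; this point is its centre, 40 mm above its underside, z along its axis. Full tins weigh about 320 to 420 g, empty ones about 80 to 100 g; which it is can only be felt by lifting it. Absent in some starts.
- tin_f_center (a point): a cylindrical plain metal tin with a push-on lid, 63 mm in diameter, 80 mm high, standing upright; this point is its centre, 40 mm above its underside, z along its axis. Full tins weigh about 320 to 420 g, empty ones about 80 to 100 g; which it is can only be felt by lifting it. Absent in some starts.
- spread_jar: jar of dark spread with a black cap, 62 mm in diameter, 95 mm high, among the tins; origin under its centre; leave alone
- wafers: packet of wafers, 55 x 110 x 30 mm, lying on the round yellow mat; origin under its centre; leave alone
- bottle: lemonade bottle, 66 mm in diameter, 220 mm high; origin under its centre; leave alone
- mug: white mug, 80 mm in diameter, 90 mm high, handle to its +y; origin under its centre; leave alone
Things that resemble listed ones, but are neither listed nor needed, are in the scene too. What is shaped like the part that bears tin_f_center but orange or pink is not meant.

How it is judged:
By the outcome, as a careful person would: the job done as asked, in the order asked, and still so for the second after the job is handed in, with the robot touching nothing.
Of tin_a, tin_d, tin_e only 2 to 3 are there at a start; the rules pass over those that are not, and their reading is None.
Of tin_b, tin_c, tin_f only 1 to 2 are there at a start; the rules pass over those that are not, and their reading is None.
At some moment in a run one of tin_a, tin_b, tin_c, tin_d, tin_e, tin_f may be knocked a few centimetres aside while the robot is not near it.
It also fails if it takes over 210 s, if anything falls off the work surface, if the arm or the gripper's body presses on something with over 40 N, if the wrist force passes 120 N, or if a joint passes its speed limit or range.

## Working session

There is one attempt and no reset: what is moved stays moved. The work goes in short steps, Python scripts to look and compute and a shell command to move; the robot and the scene stay as the last step left them, time stands still between calls to the robot, and variables do not carry over. Pictures are saved under pics/ and viewed, about 12 in all and at most 16, crops included, and the job is handed in when it is done.

```bash
mkdir -p pics; cat > h.py <<'E'
import numpy as np, cv2
from workcell import env, grab_frame, camera_params, spotter
def save(im,n): cv2.imwrite('pics/'+n, im[:,:,::-1])
def cam(name):
    p=camera_params(name); R=cv2.Rodrigues(np.array(p['rvec'],float))[0]; return np.array(p['K']),R,np.array(p['tvec'],float).ravel()
def ray(name,u,v,z):
    K,R,t=cam(name); d=R.T@np.linalg.inv(K)@np.array([u,v,1.]); c=-R.T@t
    return c+d*(z-c[2])/d[2]
def proj(name,P):
    K,R,t=cam(name); q=(np.atleast_2d(P)@R.T+t)@K.T; return q[:,:2]/q[:,2:]
E
python3 - <<'E'
from h import *
s=env.state(); print({k:np.round(v,2).tolist() for k,v in s.items()}, env.hold_point_z)
for n in ('top','side'):
    save(grab_frame(n),n+'0.png'); K,R,t=cam(n); print(n,K[0,0],(-R.T@t).round(),R[2].round(2))
    for q in ['case','lid','lever','crate','tin_a_center','spread_jar','wafers','bottle','mug']:
        print(q,[(round(d['conf'],2),np.round(d['box']).tolist()) for d in spotter.look_for(q,n)])
E
```

```text
{'time_s': 0.0, 'qpos': [73.46, 18.35, 89.71, -0.0, 72.04, -1.15], 'qvel': [-0.07, 0.05, 0.07, 0.04, -0.01, -0.04], 'effort': [0.0, -41.25, -23.2, 0.07, 0.05, -0.0], 'ee_pos': [152.54, 553.88, 213.11], 'ee_rot': [-179.9, -0.0, 164.6], 'force': [0.49, -0.2, -0.47], 'torque': [-0.02, -0.03, 0.0], 'gripper_width': 91.26} -18.8
top 547.8274655778405 [ 473.   24. 1473.] [ 0.06 -0.01 -1.  ]
case [(0.65, [124.0, 207.0, 163.0, 141.0])]
lid [(0.71, [123.0, 206.0, 160.0, 141.0])]
lever [(0.78, [202.0, 292.0, 28.0, 36.0]), (0.66, [226.0, 314.0, 6.0, 5.0]), (0.51, [121.0, 208.0, 163.0, 135.0]), (0.46, [363.0, 200.0, 28.0, 24.0])]
crate [(0.8, [408.0, 186.0, 124.0, 114.0]), (0.43, [433.0, 317.0, 41.0, 33.0])]
tin_a_center [(0.85, [291.0, 167.0, 22.0, 29.0])]
spread_jar [(0.65, [360.0, 202.0, 28.0, 23.0])]
wafers [(0.89, [379.0, 148.0, 47.0, 30.0]), (0.2, [202.0, 289.0, 28.0, 37.0])]
bottle [(0.39, [367.0, 276.0, 25.0, 30.0]), (0.17, [122.0, 205.0, 164.0, 143.0])]
mug [(0.83, [231.0, 149.0, 43.0, 36.0]), (0.37, [126.0, 209.0, 158.0, 138.0])]
side 487.9782845542483 [ 205. -826.  643.] [ 0.34  0.8  -0.5 ]
case [(0.78, [174.0, 151.0, 144.0, 120.0])]
lid [(0.9, [170.0, 155.0, 148.0, 70.0]), (0.75, [266.0, 301.0, 32.0, 51.0])]
lever [(0.45, [364.0, 268.0, 29.0, 48.0])]
crate [(0.69, [295.0, 302.0, 243.0, 178.0])]
tin_a_center [(0.96, [356.0, 229.0, 29.0, 39.0]), (0.59, [294.0, 303.0, 241.0, 177.0]), (0.53, [177.0, 153.0, 141.0, 70.0])]
spread_jar [(0.74, [363.0, 270.0, 32.0, 47.0])]
wafers []
bottle [(0.83, [226.0, 314.0, 48.0, 133.0])]
mug [(0.76, [350.0, 197.0, 35.0, 39.0])]
```

View pics/top0.png

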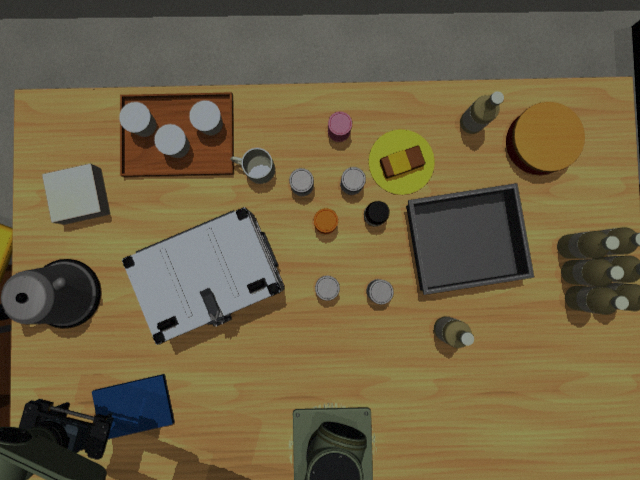

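View pics/side0.png

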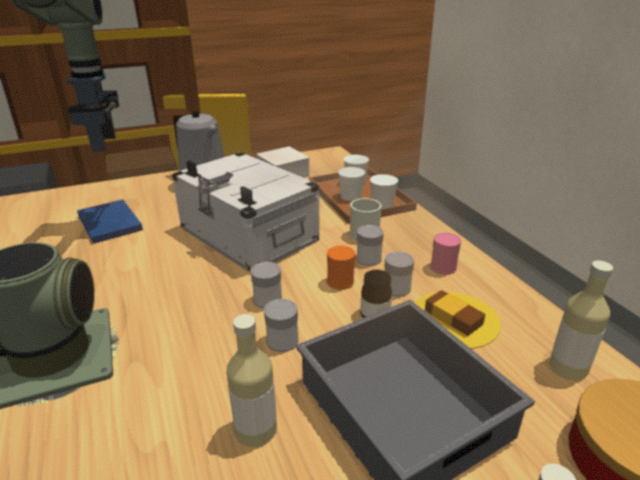

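```bash
python3 - <<'E'
from h import *
im=grab_frame('top')
for u,v in [(302,181),(353,180),(327,288),(380,292),(326,221),(377,212)]: print('tin',ray('top',u,v,80).round())
for q in ['case','crate']:
    r=spotter.trace(q,'top')[0]['region'].astype(np.uint8); rc=cv2.minAreaRect(np.argwhere(r)[:,::-1].astype(np.float32)); 
    z=160 if q=='case' else 85
    c=np.array([ray('top',*p,z)[:2] for p in cv2.boxPoints(rc)]); print(q,c.round().tolist(),c.mean(0).round(1),np.linalg.norm(np.diff(c,axis=0),axis=1).round())
a=cv2.resize(im[195:355,110:300],None,fx=4,fy=4,interpolation=cv2.INTER_CUBIC); save(np.clip(a*1.3,0,255).astype(np.uint8),'c1.png')
b=[ray('top',*p,85).round(1)[:2].tolist() for p in [(408,200),(518,184),(532,277),(424,294)]];print(b,np.mean(b,0))
E
```

```text
tin [696.  60.  80.]
tin [696. -71.  80.]
tin [421.   2.  80.]
tin [ 408. -132.   80.]
tin [592.   1.  80.]
tin [ 612. -130.   80.]
case [[508.0, 498.0], [634.0, 180.0], [409.0, 90.0], [286.0, 406.0]] [459.3 293.5] [342. 243. 338.]
crate [[640.0, -201.0], [681.0, -494.0], [435.0, -522.0], [396.0, -232.0]] [ 538.  -362.2] [295. 247. 292.]
[[640.3, -209.4], [675.2, -492.3], [437.3, -516.9], [400.9, -242.0]] [ 538.425 -365.15 ]
```

View pics/c1.png

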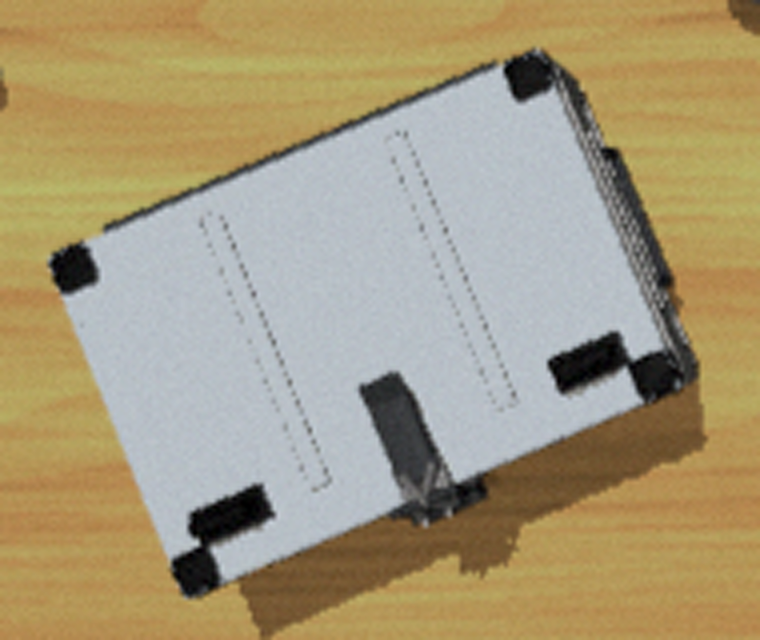

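```bash
python3 - <<'E'
from h import *
from scipy.optimize import least_squares
px=np.array([(182,596),(678,390),(540,52),(53,262),(230,515),(587,363)])/4+[110,195]-0.4
M=np.array([(-110,160,160),(-110,-160,160),(110,-160,160),(110,160,160),(-75,115,177),(-75,-115,177)],float)
def W(p,M): 
    c,s=np.cos(p[2]),np.sin(p[2]); M=np.atleast_2d(M); return np.c_[p[0]+c*M[:,0]-s*M[:,1],p[1]+s*M[:,0]+c*M[:,1],M[:,2]]
f=lambda p:(proj('top',W(p,M))-px).ravel()
r=least_squares(f,[459,293,-.38]); print(r.x,np.degrees(r.x[2]),r.fun.round(1))
p=r.x
for n,m in dict(pivot=(-120,0,172),grip=(-65,0,176),pullL=(-75,115,177),pullR=(-75,-115,177),hinge=(110,0,130)).items(): print(n,W(p,m).round(1))
print('side pivot,grip,pulls',proj('side',W(p,[(-120,0,172),(-65,0,176),(-75,115,177),(-75,-115,177)])).round(), 'top', ((proj('top',W(p,[(-120,0,172),(-65,0,176)]))-[110,195])*4).round())
E
```

```text
[4.61533133e+02 3.04222974e+02 3.77282009e-01] 21.61666679501426 [ 0.6  0.9  1.3 -0.5  0.6 -0.5 -1.4 -1.2 -1.3  0.7  0.2  0.3]
pivot [[350. 260. 172.]]
grip [[401.1 280.3 176. ]]
pullL [[349.4 383.5 177. ]]
pullR [[434.2 169.7 177. ]]
hinge [[563.8 344.7 130. ]]
side pivot,grip,pulls [[202. 189.]
 [221. 180.]
 [192. 169.]
 [246. 195.]] top [[436. 510.]
 [399. 423.]]
```

```bash
python3 -m jog '0 0 0 0 0 1.5 1;0 0 2 1.5 -1.5 1.5 1;0 0 4 3 -3.2 1.5 1;0 0 6 5 -5 1.5 1;0 0 7.4 6.5 -7 1.5 1'; python3 -m jog '0 0 0 1.5 -1.7 0 .7;0 0 0 3 -3.4 0 .7;0 0 0 3.44 -3.94 0 .7;0 0 0 3.44 -3.94 0 .7'; python3 - <<'E'
from h import *
s=env.state(); print(s['ee_pos'],s['ee_rot'])
im=grab_frame('wrist'); save(im,'w1.png'); print(proj('wrist',[[350,260,172],[401.1,280.3,176],[349.4,383.5,177],[434.2,169.7,177]]).round())
print([(d['conf'],d['box']) for d in spotter.look_for('lever','wrist')])
E
```

```text
time_s: 1.78
ee_pos: [311.4, 385.0, 251.5]
ee_rot: [180.0, 0.1, -158.1]
force: [1.0, -0.0, -0.3]
gripper_width: 90.8
time_s: 2.28
ee_pos: [396.3, 287.2, 251.5]
ee_rot: [180.0, -0.0, -158.5]
force: [-0.2, 0.3, 0.5]
gripper_width: 63.7
[396.27933789 287.16693932 251.4745605 ] [ 1.79958032e+02 -1.30517074e-02 -1.58522960e+02]
[[308. 168.]
 [308. 260.]
 [500. 244.]
 [116. 245.]]
[(0.95, [272.9, 152.1, 81.2, 162.7])]
```

View pics/w1.png

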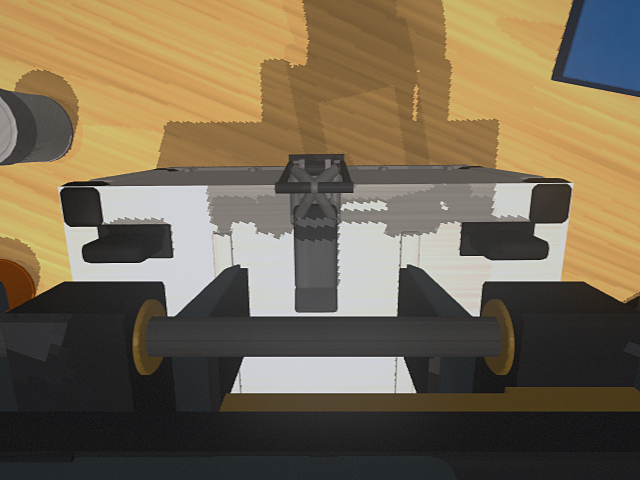

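```bash
python3 -m jog '0 0 0 0 0 0 .7;0 0 0 0 0 0 .7;0 0 0 0 0 0 .7' ; python3 - <<'E'
from h import *
P=proj('wrist',[[350,260,172],[401.1,280.3,176],[349.4,383.5,194],[434.2,169.7,194]]).round()
im=grab_frame('wrist'); print(P)
for q in ['lever','lid_pull_left']:
  for d in spotter.look_for(q,'wrist'): print(q,d['conf'],d['box'])
b=spotter.look_for('lever','wrist')[0]['box']; print(ray('wrist',b[0]+b[2]/2,b[1]+b[3],184))
save(im,'w2.png')
E
```

```text
time_s: 2.75
ee_pos: [395.7, 288.0, 251.5]
ee_rot: [180.0, -0.0, -158.3]
force: [1.1, 0.6, -0.3]
gripper_width: 63.7
[[308. 168.]
 [308. 260.]
 [512. 252.]
 [102. 252.]]
lid_pull_left 0.91 [54.8, 153.2, 517.4, 241.1]Traceback (most recent call last):
  File "<stdin>", line 6, in <module>
IndexError: list index out of range
```

```bash
python3 -m jog '0 0 0 .15 -.15 -1.2 .7;0 0 0 .15 -.15 -2.4 .7;0 0 0 .15 -.15 -3.1 .7;0 0 0 .15 -.15 -3.4 .7;0 0 0 .15 -.15 -3.4 .7'; python3 -m jog '0 0 0 0 0 0 .2;0 0 0 0 0 0 .2;0 0 0 0 0 0 0.2;0 0 0 0 0 0 0.2;0 0 0 0 0 0 0.2' 20
```

```text
time_s: 3.58
ee_pos: [399.8, 283.7, 166.4]
ee_rot: [180.0, -0.0, -158.4]
force: [-0.1, 0.0, 0.0]
gripper_width: 63.8
time_s: 4.2
ee_pos: [399.9, 283.6, 166.7]
ee_rot: [-180.0, 0.0, -158.4]
force: [0.2, -1.4, 1.3]
gripper_width: 26.0
```

```bash
python3 -m jog '0 0 0 -.06 -.02 .38 .2;0 0 0 -.17 -.07 .74 .2;0 0 0 -.35 -.14 1.08 .2;0 0 0 -.58 -.23 1.38 .2;0 0 0 -.58 -.23 1.38 .2'
```

```text
time_s: 4.82
ee_pos: [384.7, 277.6, 202.3]
ee_rot: [-180.0, 0.0, -158.4]
force: [-0.9, -2.5, 2.2]
gripper_width: 25.9
```

```bash
python3 -m jog '0 0 0 -.23 -.09 .22 .2;0 0 0 -.49 -.19 .40 .2;0 0 0 -.77 -.30 .53 .2;0 0 0 -1.06 -.42 .62 .2;0 0 0 -1.37 -.54 .66 .2'; python3 -m jog '0 0 0 -.3 -.12 0 .2;0 0 0 -.61 -.24 -.06 .2;0 0 0 -.9 -.36 -.17 .2;0 0 0 -1.17 -.47 -.32 .2;0 0 0 -1.42 -.57 -.52 .2'; python3 - <<'E'
from h import *
im=grab_frame('side'); save(cv2.resize(im[90:290,120:360],None,fx=3,fy=3),'s1.png')
E
```

```text
time_s: 5.45
ee_pos: [354.1, 265.4, 220.1]
ee_rot: [-180.0, 0.6, -158.4]
force: [8.3, -2.4, 6.1]
gripper_width: 25.8
time_s: 6.08
ee_pos: [317.2, 250.6, 208.8]
ee_rot: [180.0, 0.4, -158.4]
force: [-0.1, -6.1, 19.2]
gripper_width: 25.6
```

View pics/s1.png

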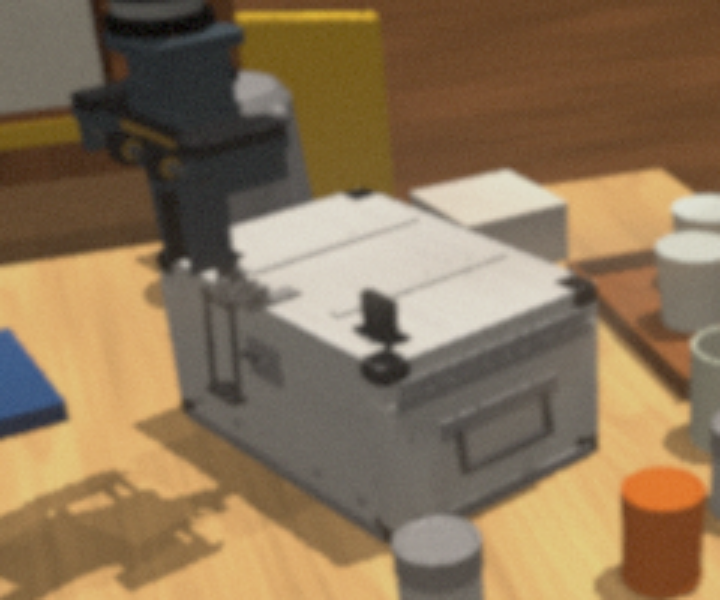

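```bash
python3 -m jog '0 0 0 0 0 0 .6;0 0 0 0 0 0 .7;0 0 0 0 0 1 .7;0 0 0 0 0 2.2 .7;0 0 0 1 -.6 2.2 .7'; python3 -m jog '0 0 0 1 -.7 0 .7;0 0 0 2.4 -1.6 0 .7;0 0 0 3.6 -2.5 0 .7;0 0 0 3.6 -2.5 0 .7;0 0 0 3.6 -2.5 0 .7'; python3 - <<'E'
from h import *
s=env.state(); print(s['ee_pos'],s['ee_rot'])
im=grab_frame('wrist'); save(im,'w3.png'); print(proj('wrist',[[432.7,173.5,194],[347.9,387.3,194],s['ee_pos']]).round())
E
```

```text
time_s: 6.75
ee_pos: [340.6, 236.6, 261.5]
ee_rot: [179.9, 0.2, -158.3]
force: [0.2, 0.9, -0.3]
gripper_width: 63.7
time_s: 7.38
ee_pos: [429.8, 173.0, 259.0]
ee_rot: [179.9, -0.1, -158.4]
force: [-0.5, 0.7, -0.8]
gripper_width: 63.7
[429.76145    173.02746664 258.99197774] [ 1.79934159e+02 -1.03091427e-01 -1.58422654e+02]
[[322. 266.]
 [715. 266.]
 [323. 303.]]
```

View pics/w3.png

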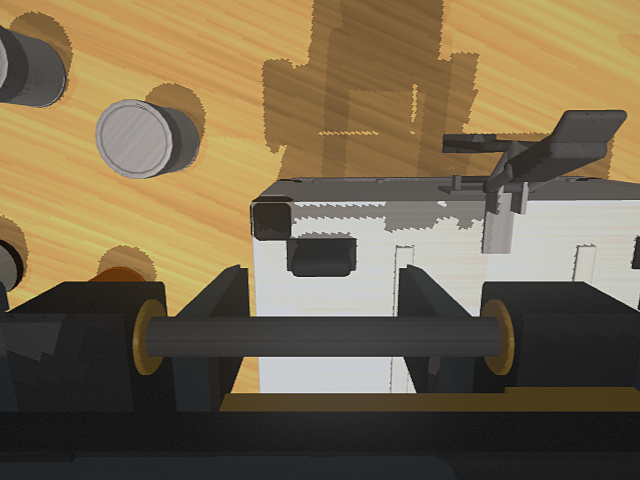

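```bash
python3 -m jog '0 0 0 .1 0 -1.2 .7;0 0 0 .1 0 -2.4 .7;0 0 0 .1 0 -3.2 .7;0 0 0 .1 0 -3.56 .7;0 0 0 .1 0 -3.56 .7'; python3 -m jog '0 0 0 0 0 0 .3;0 0 0 0 0 0 .3;0 0 0 0 0 0 0.3;0 0 0 0 0 0 0.3;0 0 0 0 0 0 0.3' 35; python3 -m jog '0 0 0 .19 .08 .64 .3;0 0 0 .44 .17 1.25 .3;0 0 0 .74 .29 1.84 .3;0 0 0 1.08 .43 2.40 .3;0 0 0 1.46 .58 2.93 .3'
```

```text
time_s: 8.05
ee_pos: [432.5, 173.2, 170.5]
ee_rot: [180.0, -0.0, -158.3]
force: [-0.5, 0.8, 0.4]
gripper_width: 63.6
time_s: 8.68
ee_pos: [433.2, 173.0, 170.9]
ee_rot: [180.0, 0.0, -158.4]
force: [-1.0, 1.2, 2.6]
gripper_width: 35.7
time_s: 9.3
ee_pos: [466.4, 186.3, 240.7]
ee_rot: [179.9, -0.6, -158.4]
force: [-2.0, 1.0, -11.1]
gripper_width: 35.4
```

```bash
python3 -m jog '0 0 0 .43 .17 .49 .3;0 0 0 .89 .35 .94 .3;0 0 0 1.39 .55 1.34 .3;0 0 0 1.93 .76 1.69 .3;0 0 0 2.48 .98 1.99 .3'; python3 -m jog '0 0 0 0 0 0 .3;0 0 0 0 0 0 .7;0 0 0 0 0 0 .7;0 0 0 0 0 1 .7;0 0 0 -.5 -.2 2.5 .7';  python3 - <<'E'
from h import *
im=grab_frame('side'); save(cv2.resize(im[70:270,120:380],None,fx=3,fy=3),'s2.png')
E
```

```text
time_s: 9.93
ee_pos: [526.9, 210.6, 291.7]
ee_rot: [179.9, -0.8, -158.4]
force: [-10.5, -1.7, -0.3]
gripper_width: 35.6
time_s: 10.55
ee_pos: [519.1, 206.5, 355.1]
ee_rot: [-180.0, -0.2, -158.4]
force: [-0.3, -0.8, 0.0]
gripper_width: 63.7
```

View pics/s2.png

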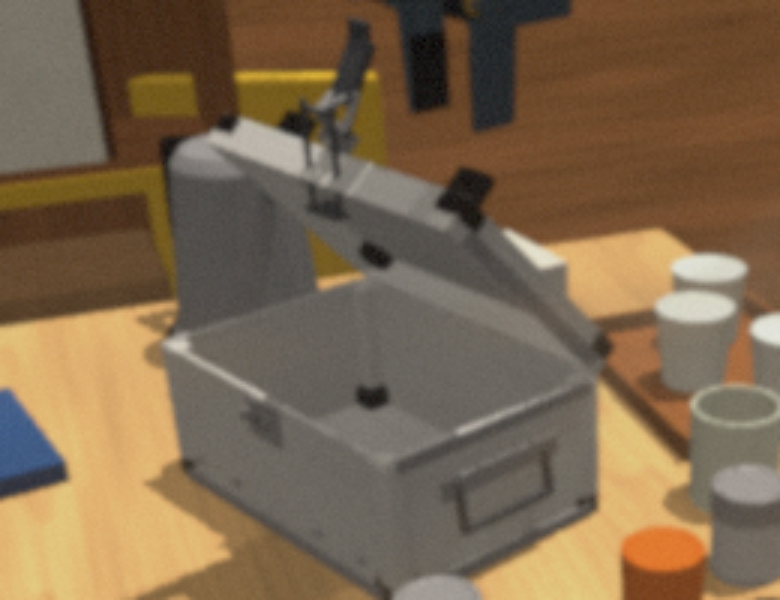

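```bash
python3 -m jog '0 0 0 -1.5 -.1 .1 0;0 0 0 -3.2 -.2 .1 0;0 0 0 -4.72 -.3 .1 0;0 0 0 -4.72 -.3 .1 0;0 0 0 -4.72 -.3 -1 0' 20; python3 -m jog '0 0 0 0 0 -1 0;0 0 0 0 0 -2.4 0;0 0 0 0 0 -2.4 0;0 0 0 .93 .37 -2.4 0;0 0 0 1.4 .55 -2.4 0'
```

```text
time_s: 11.22
ee_pos: [402.9, 199.8, 332.6]
ee_rot: [180.0, 0.4, -158.4]
force: [0.2, -0.1, -1.1]
gripper_width: 16.9
time_s: 11.85
ee_pos: [438.1, 213.6, 272.2]
ee_rot: [180.0, 0.2, -158.4]
force: [-0.2, 0.6, -1.0]
gripper_width: 0.4
```

```bash
python3 -m jog '0 0 0 .8 .32 .3 0;0 0 0 1.6 .64 .6 0;0 0 0 2.4 .95 .9 0;0 0 0 3.2 1.27 1.1 0;0 0 0 4 1.59 1.3 0'; python3 -m jog '0 0 0 .8 .32 .1 0;0 0 0 1.5 .6 .1 0;0 0 0 2.1 .83 .1 0;0 0 0 2.5 1 .1 0;0 0 0 2.5 1 .1 0'
```

```text
time_s: 12.48
ee_pos: [535.9, 252.7, 306.1]
ee_rot: [180.0, 0.0, -158.4]
force: [-4.3, -0.6, 3.1]
gripper_width: 0.2
time_s: 13.1
ee_pos: [599.4, 277.9, 305.8]
ee_rot: [-180.0, 0.0, -158.4]
force: [-0.7, -0.2, 0.1]
gripper_width: 0.3
```

```bash
python3 -m jog '0 0 0 -1.5 -.6 .2 .5;0 0 0 -3 -1.2 .6 1;0 0 0 -4.5 -1.8 1 1;0 0 0 -4.5 -1.8 1 1;0 0 0 -4.5 -1.8 1 1'; python3 - <<'E'
from h import *
im=grab_frame('top'); save(im,'t2.png')
for d in spotter.look_for('tin_a_center','top'): 
    b=d['box']; print(round(d['conf'],2),np.round(b), ray('top',b[0]+b[2]/2,b[1]+b[3]/2,50).round())
E
```

```text
time_s: 13.72
ee_pos: [486.5, 232.8, 331.4]
ee_rot: [180.0, 0.1, -158.4]
force: [-0.5, -0.1, -0.0]
gripper_width: 47.7
0.76 [290. 166.  24.  30.] [700.  59.  50.]
0.35 [ 82. 165. 162.  98.] [623. 424.  50.]
0.34 [232. 146.  46.  40.] [743. 183.  50.]
```

View pics/t2.png

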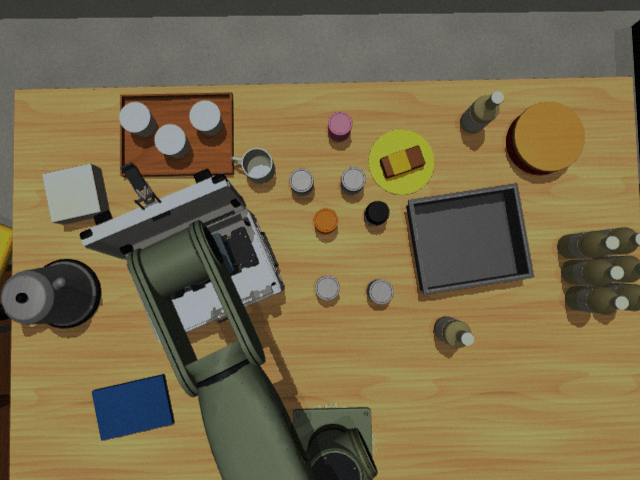

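```bash
cat >> h.py <<'E'
from scipy.optimize import least_squares
a=np.linspace(0,2*np.pi,60)
def tinfit(cam_name,guess,n=1):
    """fit upright tin x,y so its projected bbox matches the detected box nearest the guess"""
    C=np.r_[np.c_[31.5*np.cos(a),31.5*np.sin(a),0*a],np.c_[31.5*np.cos(a),31.5*np.sin(a),0*a+80]]
    def bb(p): q=proj(cam_name,C+[p[0],p[1],0]); return np.r_[q.min(0),q.max(0)]
    best=None
    for d in spotter.look_for('tin_a_center',cam_name):
        b=np.array(d['box']); o=np.r_[b[:2],b[:2]+b[2:]]
        r=least_squares(lambda p:bb(p)-o,guess[:2]); 
        print(cam_name,round(d['conf'],2),b.round().tolist(),r.x.round(1),'rms',np.sqrt(np.mean(r.fun**2)).round(1))
E
python3 - <<'E'
from h import *
s=env.state(); print(s['qpos'].round(1),s['ee_pos'].round(1))
grab_frame('side'); tinfit('side',(421,2))
E
```

```text
[ 24.4  12.2  81.6   0.   86.2 -87.2] [486.8 233.  330.5]
side 0.98 [356.0, 228.0, 27.0, 38.0] [698.2  60.1] rms 1.4
side 0.46 [424.0, 290.0, 61.0, 45.0] [ 733.8 -228.4] rms 8.5
```

```bash
python3 -m jog '0 0 -2 0 -1 0 1;0 0 -4 -.5 -2.5 0 1;0 0 -6 -1 -4 0 1;0 0 -8 -1.5 -5.5 -.5 1;0 0 -10 -2 -7 -1 1'; python3 -m jog '0 0 -2 -.3 -1 -1 1;0 0 -4 -.6 -2 -2.5 1;0 0 -6 -.6 -2.3 -4 1;0 0 -8 -.6 -2.3 -5 1;0 0 -8 -.6 -2.3 -5 1'; python3 - <<'E'
from h import *
s=env.state(); print(s['qpos'].round(1))
save(grab_frame('wrist'),'w4.png'); print(proj('wrist',[[421,2,80]])); tinfit('wrist',(421,2))
E
```

```text
time_s: 14.55
ee_pos: [436.2, 56.6, 305.3]
ee_rot: [-180.0, -0.0, 151.3]
force: [0.5, 0.0, 0.8]
gripper_width: 90.9
time_s: 15.18
ee_pos: [420.1, 0.1, 179.2]
ee_rot: [-179.7, -0.1, 111.7]
force: [-0.4, -0.2, -0.1]
gripper_width: 91.2
[ -1.6   6.1 111.3  -0.   62.9 -23.3]
[[323.64434029 243.96803928]]
wrist 0.93 [615.0, 244.0, 24.0, 37.0] [634.9  63.9] rms 52.5
```

View pics/w4.png

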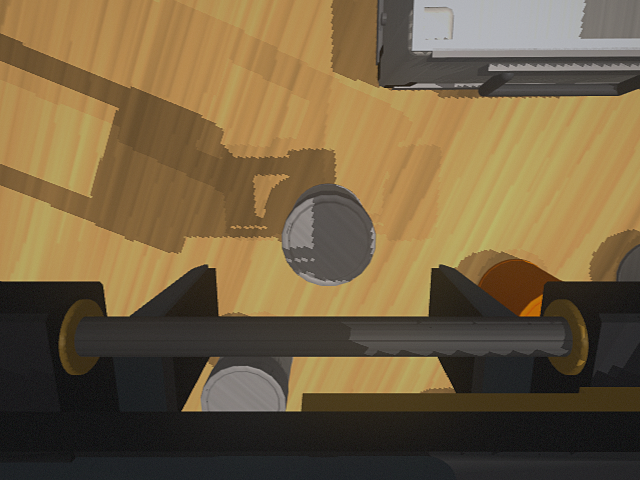

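```bash
python3 -m jog '0 0 0 .13 .23 -1.5 1;0 0 0 .13 .23 -3 1;0 0 0 .13 .23 -4.4 1;0 0 0 .13 .23 -5.1 1;0 0 0 .13 .23 -5.1 1'; python3 -m jog '0 0 0 0 0 0 .5;0 0 0 0 0 0 .5;0 0 0 0 0 0 .5;0 0 0 0 0 0 .5;0 0 0 0 0 .5 .5' 25;python3 -m jog '0 0 0 0 0 1 .5;0 0 0 0 0 3 .5;0 0 0 0 0 4 .5;0 0 0 0 0 4 .5;0 0 0 0 0 4 .5'; for i in 1 2 3; do python3 -m jog '0 0 0 0 0 0 .5'|grep force;done
```

```text
time_s: 15.9
ee_pos: [424.8, 6.1, 53.5]
ee_rot: [-180.0, -0.0, 111.7]
force: [0.3, -0.9, -0.8]
gripper_width: 91.0
time_s: 16.52
ee_pos: [423.6, 6.0, 65.9]
ee_rot: [-179.9, -0.0, 111.6]
force: [-0.7, -0.3, -0.4]
gripper_width: 62.5
time_s: 17.15
ee_pos: [423.5, 6.0, 165.2]
ee_rot: [-179.9, -0.0, 111.6]
force: [-0.3, 0.5, -1.4]
gripper_width: 62.6
force: [-0.5, -0.5, -0.8]
force: [0.3, 0.7, -1.2]
force: [-0.1, -0.6, -1.9]
```

```bash
python3 -m jog '0 0 0 1 -1.5 .3 .5;0 0 0 2 -3.5 .4 .5;0 0 0 3 -5.5 .4 .5;0 0 0 4 -7.5 .4 .5;0 0 0 5 -9.5 .4 .5';python3 -m jog '0 0 0 .7 -1.4 0 .5;0 0 0 1.26 -2.7 0 .5;0 0 0 1.26 -2.7 0 .5;0 0 0 1.26 -2.7 0 .5;0 0 0 1.26 -2.7 0 .5'; python3 - <<'E'
from h import *
im=grab_frame('top'); save(im[130:360,270:560],'t3.png'); 
E
```

```text
time_s: 18.15
ee_pos: [550.0, -233.2, 175.6]
ee_rot: [180.0, -0.0, 111.6]
force: [0.4, -1.2, -0.5]
gripper_width: 62.6
time_s: 18.77
ee_pos: [580.4, -298.0, 176.1]
ee_rot: [-180.0, -0.0, 111.6]
force: [0.4, 0.4, -1.4]
gripper_width: 62.6
```

View pics/t3.png

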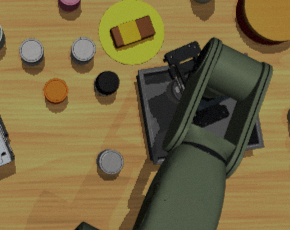

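```bash
python3 -m jog '0 0 0 0 0 -1.5 .5;0 0 0 0 0 -3 .5;0 0 0 0 0 -4.2 .5;0 0 0 0 0 -4.6 .5;0 0 0 0 0 -4.6 .5';python3 -m jog '0 0 0 0 0 0 .6;0 0 0 0 0 0 .8;0 0 0 0 0 0 .8;0 0 0 0 0 1.5 .8;0 0 0 0 0 4 .9'; python3 -m jog '0 0 0 -1.4 1.6 0.5 1;0 0 0 -2.8 3.2 .5 1;0 0 0 -4.2 4.8 .5 1;0 0 0 -5.5 6.4 .5 1;0 0 0 -5.5 6.4 .5 1'; python3 -m jog '0 0 0 0 0 0 1;0 0 0 0 0 0 1'; python3 - <<'E'
from h import *
print(env.state()['ee_pos'].round(1)); im=grab_frame('wrist'); save(im,'w5.png'); print(proj('wrist',[[408,-132,80]])); tinfit('wrist',(408,-132))
grab_frame('side'); tinfit('side',(408,-132))
g=cv2.cvtColor(im,cv2.COLOR_RGB2GRAY); print(cv2.HoughCircles(cv2.GaussianBlur(g,(5,5),1),cv2.HOUGH_GRADIENT,1,60,param1=100,param2=25,minRadius=36,maxRadius=58))
E
```

```text
time_s: 19.45
ee_pos: [581.0, -298.8, 61.5]
ee_rot: [180.0, 0.0, 111.6]
force: [-0.2, -0.2, -0.8]
gripper_width: 63.0
time_s: 20.08
ee_pos: [579.5, -298.4, 159.9]
ee_rot: [-179.8, -0.2, 111.6]
force: [0.7, -0.7, 0.6]
gripper_width: 79.8
time_s: 20.7
ee_pos: [440.8, -136.9, 174.0]
ee_rot: [-180.0, -0.0, 111.7]
force: [0.6, -0.2, 0.8]
gripper_width: 91.0
time_s: 20.95
ee_pos: [444.3, -139.9, 173.6]
ee_rot: [180.0, 0.0, 111.6]
force: [0.4, 0.4, 0.0]
gripper_width: 91.2
[ 444.3 -139.9  173.6]
[[274.28743284 217.75146601]]
side 0.58 [356.0, 226.0, 26.0, 42.0] [694.4  60.1] rms 0.7
side 0.3 [239.0, 87.0, 94.0, 97.0] [773.1 890.5] rms 37.2
[[[276.5 214.5  49.5]
  [519.5 297.5  43.8]]]
```

```bash
python3 -m jog '0 0 0 -.8 .2 0 1;0 0 0 -1.42 .38 0 1;0 0 0 -1.42 .38 -1.6 1;0 0 0 -1.42 .38 -3.2 1;0 0 0 -1.42 .38 -4.3 1'; python3 -m jog '0 0 0 0 0 -.5 1;0 0 0 0 0 -.5 1;0 0 0 0 0 -.5 .5;0 0 0 0 0 -.5 .5;0 0 0 0 0 -.5 .5' 25;python3 -m jog '0 0 0 0 0 0 .5;0 0 0 0 0 1 .5;0 0 0 0 0 2.5 .5;0 0 0 0 0 3.6 .5;0 0 0 0 0 3.6 .5'; for i in 1 2 3 4; do python3 -m jog '0 0 0 0 0 0 .5;0 0 0 0 0 0 .5'|egrep 'force|ee_pos';done
```

```text
time_s: 21.78
ee_pos: [407.0, -129.3, 64.7]
ee_rot: [-180.0, -0.0, 111.6]
force: [0.7, -0.6, -0.2]
gripper_width: 91.5
time_s: 22.4
ee_pos: [408.2, -129.7, 54.1]
ee_rot: [179.9, 0.1, 111.6]
force: [-0.5, 0.1, 0.8]
gripper_width: 63.9
time_s: 23.02
ee_pos: [408.8, -129.8, 144.6]
ee_rot: [179.8, 0.1, 111.6]
force: [-0.5, 0.1, -4.2]
gripper_width: 62.4
ee_pos: [406.7, -129.1, 141.9]
force: [-0.9, 0.7, -4.7]
ee_pos: [407.6, -129.5, 143.0]
force: [-0.4, -1.4, -4.9]
ee_pos: [407.8, -129.6, 143.5]
force: [0.9, 0.9, -3.7]
ee_pos: [407.8, -129.5, 143.5]
force: [0.3, 0.1, -3.0]
```

```bash
python3 -m jog '0 0 0 0 .5 1.5 .5;0 0 0 0 2 3 .5;0 0 0 .1 3.8 3 .5;0 0 0 .1 5.6 3 .5;0 0 0 .1 7.4 3 .5'; python3 -m jog '0 0 0 0 1.8 0 .5;0 0 0 0.1 3.6 0 .5;0 0 0 .1 5.4 0 .5;0 0 0 .1 7.2 0 .5;0 0 0 .1 9 0 .5';python3 -m jog '0 0 0 0.1 1.8 0 .5;0 0 0 0.1 3.6 0 .5;0 0 0 .1 4 0 .5;0 0 0 .1 4 0 .5;0 0 0 .1 4 0 .5'; python3 - <<'E'
from h import *
save(grab_frame('wrist'),'w6.png')
E
```

```text
time_s: 24.65
ee_pos: [410.1, 56.8, 218.7]
ee_rot: [180.0, 0.0, 111.6]
force: [0.8, -0.4, -3.4]
gripper_width: 62.7
time_s: 25.28
ee_pos: [412.6, 281.9, 218.4]
ee_rot: [180.0, 0.0, 111.6]
force: [0.3, -0.8, -4.3]
gripper_width: 62.5
time_s: 25.9
ee_pos: [415.2, 379.2, 218.4]
ee_rot: [-180.0, 0.0, 111.6]
force: [-0.2, -0.7, -4.0]
gripper_width: 62.4
```

View pics/w6.png

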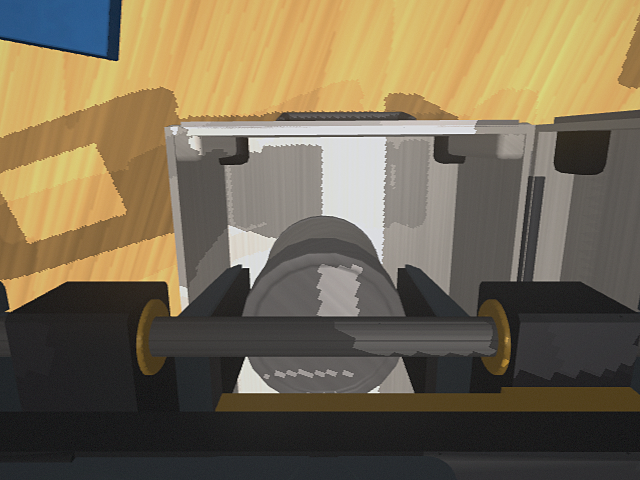

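```bash
python3 -m jog '0 0 0 .37 .2 0 .5;0 0 0 .37 .2 -1.8 .5;0 0 0 .37 .2 -3.6 .5;0 0 0 .37 .2 -5 .5;0 0 0 .37 .2 -5.8 .5';python3 -m jog '0 0 0 0 0 -.5 .5;0 0 0 0 0 -.5 .5;0 0 0 0 0 -.5 .6;0 0 0 0 0 -.5 .8;0 0 0 0 0 -.5 .8'; python3 -m jog '0 0 0 0 0 0 .8;0 0 0 0 0 1.5 .8;0 0 0 0 0 4 .8;0 0 0 0 0 6.5 .9;0 0 0 0 0 6.5 .9'; python3 - <<'E'
from h import *
print(env.state()['qpos'].round())
for n in('top','side'): grab_frame(n); tinfit(n,(696,0))
E
```

```text
time_s: 26.58
ee_pos: [424.7, 384.6, 71.6]
ee_rot: [-179.9, 0.1, 111.5]
force: [0.4, 0.9, -3.5]
gripper_width: 62.5
time_s: 27.2
ee_pos: [425.2, 386.1, 62.2]
ee_rot: [179.9, -0.0, 111.6]
force: [-0.4, -0.4, 0.1]
gripper_width: 72.6
time_s: 27.82
ee_pos: [426.9, 387.6, 229.7]
ee_rot: [179.3, -0.2, 111.6]
force: [0.1, 0.0, -0.6]
gripper_width: 82.1
[41. 18. 88. -0. 73. 19.]
top 0.97 [290.0, 169.0, 23.0, 28.0] [697.3  60.8] rms 0.6
side 0.95 [354.0, 226.0, 28.0, 41.0] [693.2  63.3] rms 0.2
```

```bash
python3 -m jog '0 0 0 .6 -1.6 0 1;0 0 0 1.3 -3.3 0 1;0 0 0 2 -5 0 1;0 0 0 2.7 -6.7 0 1;0 0 0 3.4 -8.4 0 1'; python3 -m jog '0 0 0 .6 -1.6 0 1;0 0 0 1.3 -3.3 0 1;0 0 0 1.8 -4.5 0 1;0 0 0 3 -4.7 -1 1;0 0 0 4.5 -4.9 -2 1';python3 -m jog '0 0 0 1.5 0 0 1;0 0 0 2.4 0 0 1;0 0 0 2.4 0 0 1;0 0 0 2.4 0 0 1'; python3 - <<'E'
from h import *
print(env.state()['ee_pos'].round(1),env.state()['qpos'].round()); im=grab_frame('wrist'); save(im,'w7.png'); print(proj('wrist',[[696,61,80],[696,-71,80]]))
g=cv2.cvtColor(im,cv2.COLOR_RGB2GRAY); H=cv2.HoughCircles(cv2.GaussianBlur(g,(5,5),1),cv2.HOUGH_GRADIENT,1,60,param1=100,param2=25,minRadius=36,maxRadius=58); print(H)
for c in H[0]: print(ray('wrist',c[0],c[1]+1.5,80).round(1))
grab_frame('top'); tinfit('top',(696,0))
E
```

```text
time_s: 28.65
ee_pos: [509.1, 173.8, 221.5]
ee_rot: [-179.8, -0.0, 111.6]
force: [0.5, 0.4, 0.3]
gripper_width: 91.3
time_s: 29.28
ee_pos: [621.8, 52.2, 171.4]
ee_rot: [-179.9, -0.1, 111.5]
force: [0.0, -0.3, 0.8]
gripper_width: 91.2
time_s: 29.78
ee_pos: [680.6, 53.0, 172.1]
ee_rot: [-179.8, -0.1, 111.6]
force: [0.7, -0.1, 0.1]
gripper_width: 91.4
[680.6  53.  172.1] [  3.  30.  77.   0.  73. -18.]
[[349.67624972 246.88950795]
 [279.12152781 413.21256842]]
[[[356.5 241.5  47.1]
  [169.5 264.5  43.8]
  [452.5 105.5  54.1]]]
[699.1  65.   80. ]
[591.6   5.7  80. ]
[720.1 163.   80. ]
```

```bash
python3 -m jog '0 0 0 .72 .44 0 1;0 0 0 .72 .44 -1 1;0 0 0 .72 .44 -2.5 1;0 0 0 .72 .44 -3.8 1;0 0 0 .72 .44 -4.74 1'; python3 -m jog '0 0 0 0 0 0 1;0 0 0 0 0 0 1;0 0 0 0 0 0 .5;0 0 0 0 0 0 .5;0 0 0 0 0 0 .5' 25;python3 -m jog '0 0 0 0 0 0 .5;0 0 0 0 0 1 .5;0 0 0 0 0 2.5 .5;0 0 0 0 0 3.6 .5;0 0 0 0 0 3.6 .5'; for i in 1 2 3 4; do python3 -m jog '0 0 0 0 0 0 .5;0 0 0 0 0 0 .5'|egrep 'force|ee_pos';done
```

```text
time_s: 30.55
ee_pos: [698.8, 64.0, 53.8]
ee_rot: [-179.9, -0.0, 111.6]
force: [-0.3, -0.1, -0.8]
gripper_width: 91.3
time_s: 31.18
ee_pos: [700.0, 63.9, 55.5]
ee_rot: [180.0, 0.0, 111.6]
force: [-3.4, -1.0, 1.2]
gripper_width: 63.9
time_s: 31.8
ee_pos: [701.4, 64.1, 146.8]
ee_rot: [179.7, 0.1, 111.6]
force: [0.3, 0.3, -4.1]
gripper_width: 62.5
ee_pos: [698.9, 63.9, 142.6]
force: [1.6, -0.0, -3.1]
ee_pos: [699.9, 64.0, 144.3]
force: [-0.3, -0.1, -2.8]
ee_pos: [700.1, 64.0, 145.0]
force: [-0.1, 0.1, -3.1]
ee_pos: [700.1, 64.0, 145.1]
force: [-0.1, 0.7, -3.3]
```

```bash
python3 -m jog '0 0 0 -.5 0 1.5 .5;0 0 0 -1.5 0 3 .5;0 0 0 -3 0 3 .5;0 0 0 -4.5 0 3 .5;0 0 0 -5.8 0 3 .5'; python3 -m jog '0 0 0 0 .5 0 .5;0 0 0 -.8 2 0 .5;0 0 0 -1.5 3.6 0 .5;0 0 0 -2.2 5.3 0 .5;0 0 0 -2.9 7 0 .5';python3 -m jog '0 0 0 -.7 1.7 0 .5;0 0 0 -1.1 2.6 0 .5;0 0 0 -1.1 2.6 0 .5;0 0 0 -1.1 2.6 0 .5'; for i in 1 2 3 ; do python3 -m jog '0 0 0 0 0 0 .5;0 0 0 0 0 0 .5'|egrep 'force';done
```

```text
time_s: 33.42
ee_pos: [553.6, 64.0, 220.3]
ee_rot: [180.0, 0.0, 111.6]
force: [0.5, 0.1, -3.6]
gripper_width: 62.5
time_s: 34.05
ee_pos: [482.8, 241.0, 220.3]
ee_rot: [179.9, -0.0, 111.6]
force: [0.5, 0.5, -2.2]
gripper_width: 62.7
time_s: 34.55
ee_pos: [455.6, 303.9, 220.0]
ee_rot: [180.0, 0.0, 111.6]
force: [0.4, -0.5, -3.1]
gripper_width: 62.8
force: [0.3, -0.4, -3.0]
force: [0.8, 0.6, -3.6]
force: [1.1, 0.7, -3.6]
```

Full. Lower into the middle slot.

```bash
python3 -m jog '0 0 0 .03 .1 0 .5;0 0 0 .03 .1 -1.8 .5;0 0 0 .03 .1 -3.6 .5;0 0 0 .03 .1 -5 .5;0 0 0 .03 .1 -5.8 .5';python3 -m jog '0 0 0 0 0 -.55 .5;0 0 0 0 0 -.55 .5;0 0 0 0 0 -.55 .6;0 0 0 0 0 -.55 .8;0 0 0 0 0 -.55 .8'; python3 -m jog '0 0 0 0 0 0 .8;0 0 0 0 0 1.5 .8;0 0 0 0 0 4 .8;0 0 0 0 0 6.5 .9;0 0 0 0 0 6.5 .9'; python3 -m jog '0 0 0 .7 -1.6 0 1;0 0 0 1.4 -3.3 0 1;0 0 0 2.1 -5 0 1;0 0 0 2.8 -6.7 0 1;0 0 0 3.5 -8.4 0 1'; python3 - <<'E'
from h import *
save(grab_frame('top')[130:360,60:560],'t4.png'); tinfit('top',(696,-71))
grab_frame('side'); tinfit('side',(696,-71))
E
```

```text
time_s: 35.92
ee_pos: [455.0, 306.2, 73.0]
ee_rot: [-179.9, 0.0, 111.6]
force: [-0.9, -0.0, -3.2]
gripper_width: 62.6
time_s: 36.55
ee_pos: [456.4, 306.9, 62.1]
ee_rot: [179.9, -0.0, 111.6]
force: [0.9, 0.2, -0.4]
gripper_width: 72.2
time_s: 37.17
ee_pos: [458.4, 308.2, 229.6]
ee_rot: [179.3, -0.1, 111.6]
force: [0.1, -0.1, 0.4]
gripper_width: 81.9
time_s: 37.8
ee_pos: [543.1, 95.0, 222.5]
ee_rot: [-179.9, -0.0, 111.6]
force: [-1.0, 0.9, -0.5]
gripper_width: 91.4
top 0.72 [192.0, 265.0, 34.0, 27.0] [451.8 307.4] rms 1.5
top 0.36 [80.0, 164.0, 204.0, 179.0] [522.7 382. ] rms 81.8
side 0.88 [229.0, 205.0, 27.0, 16.0] [464.6 357.6] rms 7.3
```

View pics/t4.png

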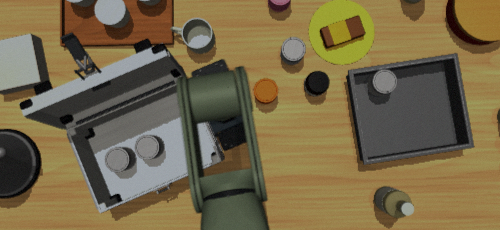

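```bash
python3 -m jog '0 0 -2 1.2 -1.3 0 1;0 0 -4 2.4 -2.6 0 1;0 0 -6 3.6 -4 0 1;0 0 -8 4.8 -5.3 0 1;0 0 -8 5.7 -6.4 -1 1'; python3 -m jog '0 0 0 0 0 -1 1;0 0 0 0 0 -1 1;0 0 0 0 0 -1 1'; python3 - <<'E'
from h import *
print(env.state()['ee_pos'].round(1),env.state()['ee_rot'].round(1)); im=grab_frame('wrist'); save(im,'w8.png'); print(proj('wrist',[[697,-69,80],[612,-130,95]]))
g=cv2.cvtColor(im,cv2.COLOR_RGB2GRAY); H=cv2.HoughCircles(cv2.GaussianBlur(g,(5,5),1),cv2.HOUGH_GRADIENT,1,60,param1=100,param2=25,minRadius=36,maxRadius=58); print(H)
for c in H[0]: print(ray('wrist',c[0],c[1]+1.5,80).round(1))
E
```

```text
time_s: 38.62
ee_pos: [687.9, -63.0, 199.8]
ee_rot: [179.8, -0.1, 71.6]
force: [0.4, -0.0, 0.1]
gripper_width: 91.2
time_s: 39.0
ee_pos: [686.0, -62.2, 174.6]
ee_rot: [179.9, -0.0, 71.7]
force: [-0.4, 0.1, 0.6]
gripper_width: 90.9
[686.  -62.2 174.6] [179.9  -0.   71.7]
[[340.99799643 253.16763203]
 [248.48352071 381.59077624]]
[[[344.5 253.5  42.7]
  [559.5 129.5  40.5]
  [149.5 190.5  47.4]
  [262.5 335.5  41.3]]]
[698.8 -70.9  80. ]
[847.1 -37.5  80. ]
[594.6   7.   80. ]
[ 627.6 -108.8   80. ]
```

View pics/w8.png

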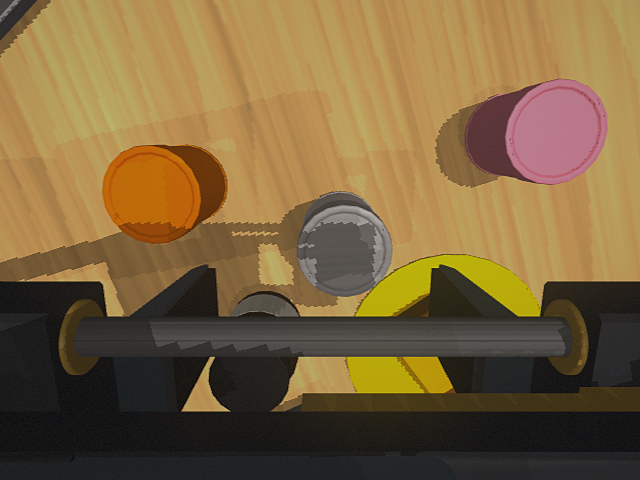

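```bash
python3 -m jog '0 0 0 .51 -.32 0 1;0 0 0 .51 -.32 -1 1;0 0 0 .51 -.32 -2.5 1;0 0 0 .51 -.32 -3.8 1;0 0 0 .51 -.32 -4.8 1'; python3 -m jog '0 0 0 0 0 0 1;0 0 0 0 0 0 1;0 0 0 0 0 0 .5;0 0 0 0 0 0 .5;0 0 0 0 0 0 .5' 25;python3 -m jog '0 0 0 0 0 0 .5;0 0 0 0 0 1 .5;0 0 0 0 0 2.5 .5;0 0 0 0 0 4.4 .5;0 0 0 0 0 4.4 .5'; for i in 1 2 3 4; do python3 -m jog '0 0 0 0 0 0 .5;0 0 0 0 0 0 .5'|egrep 'force|ee_pos';done
```

```text
time_s: 39.67
ee_pos: [698.8, -70.8, 54.0]
ee_rot: [179.9, -0.0, 71.7]
force: [-0.1, -0.7, 0.7]
gripper_width: 91.4
time_s: 40.3
ee_pos: [698.7, -71.6, 54.3]
ee_rot: [180.0, -0.0, 71.6]
force: [-1.6, 0.1, 0.7]
gripper_width: 63.8
time_s: 40.92
ee_pos: [701.0, -71.8, 168.6]
ee_rot: [179.5, -0.1, 71.6]
force: [-0.2, 0.5, -0.6]
gripper_width: 62.5
ee_pos: [697.5, -71.4, 161.6]
force: [-0.1, 0.1, -1.8]
ee_pos: [698.3, -71.5, 162.9]
force: [0.6, 0.0, -1.3]
ee_pos: [698.5, -71.5, 163.7]
force: [0.8, -0.8, -0.4]
ee_pos: [698.6, -71.5, 163.8]
force: [-0.2, -0.3, -1.3]
```

```bash
python3 -m jog '0 0 0 -.4 -1.3 .5 .5;0 0 0 -1.2 -3.1 .5 .5;0 0 0 -2 -4.9 .5 .5;0 0 0 -2.8 -6.7 .5 .5;0 0 0 -3.5 -8.5 .5 .5'; python3 -m jog '0 0 0 -.7 -1.7 0 .5;0 0 0 -1.4 -3.4 0 .5;0 0 0 -2.2 -5.5 0 .5;0 0 0 -2.2 -5.5 0 .5;0 0 0 -2.2 -5.5 0 .5'; for i in 1 2 3; do python3 -m jog '0 0 0 0 0 0 .5;0 0 0 0 0 0 .5'|egrep 'force|ee_pos';done; python3 - <<'E'
from h import *
save(grab_frame('wrist'),'w9.png')
E
```

```text
time_s: 42.55
ee_pos: [610.3, -285.4, 176.5]
ee_rot: [180.0, 0.0, 71.6]
force: [-0.0, -0.8, -1.1]
gripper_width: 62.3
time_s: 43.18
ee_pos: [556.0, -421.3, 176.1]
ee_rot: [-180.0, -0.0, 71.6]
force: [-0.2, 0.1, -1.0]
gripper_width: 62.4
ee_pos: [556.7, -420.4, 176.4]
force: [0.0, -0.3, -1.3]
ee_pos: [556.3, -421.1, 176.3]
force: [-0.8, -1.1, -1.4]
ee_pos: [556.0, -421.6, 176.2]
force: [-0.0, 0.4, -0.2]
```

View pics/w9.png

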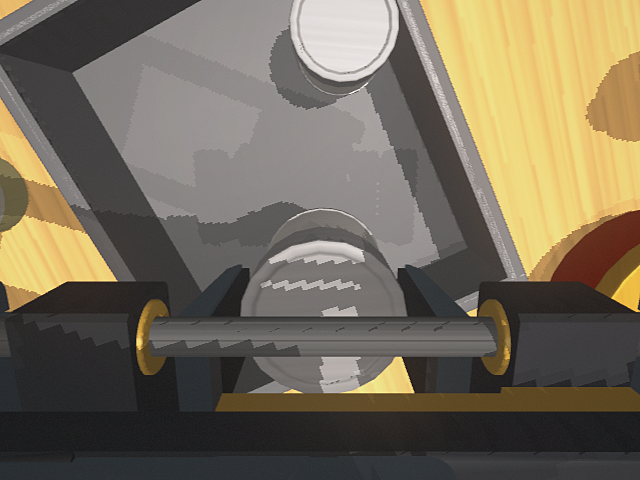

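```bash
python3 - <<'E'
from h import *
for p in [(513,280),(395,0),(0,45)]: print(ray('wrist',*p,85).round())
E
python3 -m jog '0 0 0 0 .6 0 .5;0 0 0 0 .6 0 .5;0 0 0 0 .6 0 .5'
```

```text
[ 668. -480.   85.]
[ 640. -297.   85.]
[ 419. -248.   85.]
time_s: 44.35
ee_pos: [556.1, -406.3, 176.4]
ee_rot: [180.0, 0.0, 71.6]
force: [-0.3, 0.1, -1.4]
gripper_width: 62.6
```

```bash
python3 -m jog '0 0 0 0 0 -1.5 .5;0 0 0 0 0 -3 .5;0 0 0 0 0 -4.2 .5;0 0 0 0 0 -4.64 .5;0 0 0 0 0 -4.64 .5';python3 -m jog '0 0 0 0 0 0 .5;0 0 0 0 0 0 .6;0 0 0 0 0 0 .8;0 0 0 0 0 0 .8;0 0 0 0 0 1.5 .8'; python3 -m jog '0 0 0 0 0 1.5 1;0 0 0 0 0 4 1;0 0 0 0 0 6 1;0 0 0 0 0 8 1;0 0 0 0 0 8 1';  python3 - <<'E'
from h import *
save(np.vstack([grab_frame('top')[100:370,60:570],cv2.resize(grab_frame('side')[60:480,110:560],(510,476))[:320]]),'t5.png'); print(env.state()['qpos'].round())
E
```

```text
time_s: 44.98
ee_pos: [556.3, -406.9, 60.7]
ee_rot: [180.0, 0.0, 71.6]
force: [0.4, -0.9, -0.8]
gripper_width: 62.6
time_s: 45.6
ee_pos: [554.2, -405.2, 94.9]
ee_rot: [-179.6, -0.1, 71.6]
force: [-0.1, -0.4, -0.2]
gripper_width: 72.8
time_s: 46.22
ee_pos: [557.5, -407.6, 303.6]
ee_rot: [179.4, 0.2, 71.6]
force: [0.1, 0.3, 0.3]
gripper_width: 91.3
[-37.  27.  64.   0.  89. -19.]
```

View pics/t5.png

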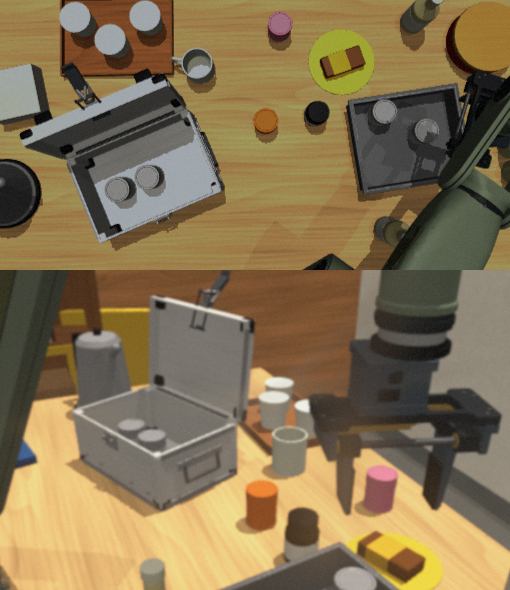

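```bash
python3 -m jog '0 0 0 .3 1.5 .4 0;0 0 2 .8 3.4 .8 0;0 0 4 1.4 5.4 .8 0;0 0 6 2 7.4 .8 0;0 0 8 2.6 9.4 .8 0' 20; python3 -m jog '0 0 0 .6 2 0 0;0 0 0 1.2 4 0 0;0 0 0 1.8 6 0 0;0 0 0 2.4 8 0 0;0 0 0 3 10 0 0';  python3 -m jog '0 0 0 .6 2 0 0;0 0 0 .8 3 0 0;0 0 0 .8 3 0 0;0 0 0 .8 3 0 0';
```

```text
time_s: 46.95
ee_pos: [620.6, -169.7, 315.4]
ee_rot: [-179.8, -0.1, 111.9]
force: [0.2, -0.3, -0.5]
gripper_width: 44.2
time_s: 47.58
ee_pos: [695.8, 80.0, 315.3]
ee_rot: [-179.8, -0.1, 111.6]
force: [1.3, -0.0, -0.0]
gripper_width: 0.3
time_s: 48.08
ee_pos: [715.8, 151.8, 317.3]
ee_rot: [-179.9, 0.0, 111.5]
force: [0.6, -0.1, 1.6]
gripper_width: 0.7
```

```bash
python3 -m jog '0 0 0 0 1.3 0 0;0 0 0 0 2.5 0 0;0 0 0 -.7 3.8 0 0;0 0 0 -1.3 5.1 -.3 0;0 0 0 -2 6.45 -.5 0';python3 -m jog '0 0 0 0 0 0 0;0 0 0 0 0 0 0;0 0 0 0 0 0 0'; python3 - <<'E'
from h import *
im=grab_frame('wrist'); save(im,'w10.png')
E
```

```text
time_s: 48.7
ee_pos: [670.0, 310.1, 310.1]
ee_rot: [179.3, 0.5, 111.3]
force: [0.6, -0.2, 1.7]
gripper_width: 0.7
time_s: 49.08
ee_pos: [666.6, 312.8, 304.7]
ee_rot: [-179.9, 0.0, 111.5]
force: [-0.3, -0.8, 0.1]
gripper_width: 0.5
```

View pics/w10.png

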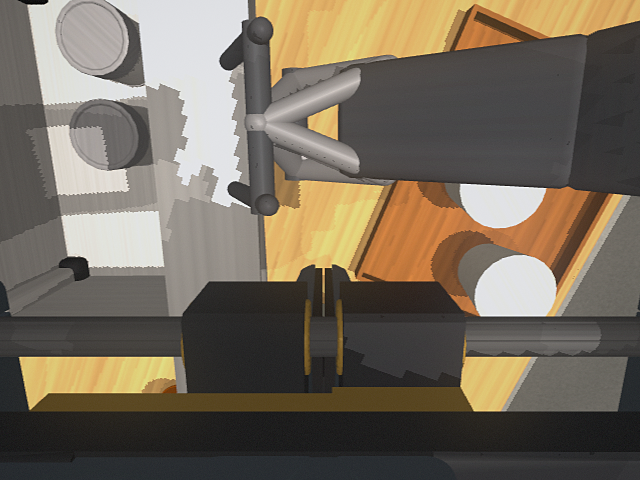

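```bash
python3 -m jog '0 0 0 -.48 -.19 -.4 0;0 0 0 -1.49 -.59 -.4 0;0 0 0 -2.6 -1.03 -.28 0;0 0 0 -3.68 -1.46 -.4 0;0 0 0 -4.72 -1.87 -.68 0';python3 -m jog '0 0 0 -1 -.4 -.48 0;0 0 0 -1.9 -.75 -1.16 0;0 0 0 -2.68 -1.06 -2 0;0 0 0 -2.68 -1.06 -2 0'; python3 - <<'E'
from h import *
im=grab_frame('side'); save(cv2.resize(im[70:270,120:380],None,fx=3,fy=3),'s3.png')
E
```

```text
time_s: 49.75
ee_pos: [549.6, 267.2, 289.7]
ee_rot: [179.6, 0.1, 111.5]
force: [3.6, 0.8, 0.8]
gripper_width: 0.3
time_s: 50.25
ee_pos: [479.6, 240.1, 237.2]
ee_rot: [-179.8, 0.0, 111.6]
force: [1.1, 0.8, 0.8]
gripper_width: 0.7
```

```bash
python3 -m jog '0 0 0 -.74 -.3 -.92 0;0 0 0 -1.2 -.47 -1.5 0;0 0 0 -1.49 -.59 -2 0;0 0 0 -1.75 -.69 -2.56 0;0 0 0 -1.75 -.69 -2.56 0';python3 -m jog '0 0 0 -.07 -.03 -.3 0;0 0 0 -.07 -.03 -.5 0;0 0 0 -.07 -.03 -.55 0;0 0 0 -.07 -.03 -.55 0'
```

```text
time_s: 50.92
ee_pos: [437.5, 224.2, 173.9]
ee_rot: [-180.0, 0.0, 111.6]
force: [0.3, -0.2, -0.5]
gripper_width: 0.4
time_s: 51.42
ee_pos: [435.8, 223.6, 160.6]
ee_rot: [180.0, 0.0, 111.6]
force: [-0.0, -0.2, -0.1]
gripper_width: 0.6
```

```bash
python3 -m jog '0 0 0 0 0 -.06 0;0 0 0 0 0 -.12 0;0 0 0 0 0 -.12 0'; python3 - <<'E'
from h import *
p=(460,308,np.radians(21.6))
for n in('side','top'):
    im=grab_frame(n); save(im,n+'9.png')
    for q in ['lid','lever','hook_claw']: print(n,q,[(round(d['conf'],2),np.round(d['box']).tolist()) for d in spotter.look_for(q,n)][:3])
E
```

```text
time_s: 51.8
ee_pos: [435.9, 223.7, 160.1]
ee_rot: [179.9, -0.0, 111.6]
force: [-3.9, -2.1, 15.9]
gripper_width: 0.3
side lid [(0.72, [169.0, 163.0, 150.0, 66.0]), (0.43, [295.0, 302.0, 245.0, 178.0])]
side lever [(0.8, [167.0, 174.0, 44.0, 56.0])]
side hook_claw [(0.72, [187.0, 194.0, 19.0, 32.0]), (0.38, [172.0, 160.0, 149.0, 116.0]), (0.23, [408.0, 374.0, 46.0, 63.0])]
top lid [(0.62, [123.0, 209.0, 156.0, 147.0])]
top lever [(0.75, [216.0, 321.0, 14.0, 34.0])]
top hook_claw [(0.74, [430.0, 318.0, 43.0, 34.0])]
```

```bash
python3 -m jog '0 0 0 0 0 1 0;0 0 0 0 0 3 0;0 0 0 0 0 5 0;0 0 0 0 -2 5.5 0;0 0 0 0 -4 5.5 0'; python3 -m jog '0 0 0 0 -1.5 0 0;0 0 0 0 -1.5 0 0;0 0 0 0 -1.5 0 0'; python3 - <<'E'
from h import *
W=lambda m:[460+.93*m[0]-.368*m[1],308+.368*m[0]+.93*m[1],m[2]]
im=grab_frame('side'); save(im,'s10.png')
print('keeper',proj('side',[W((-120,0,115)),W((-120,-21,115)),W((-120,21,115)),W((-120,0,172)),W((-120+85*np.cos(2.2),0,172+85*np.sin(2.2)))]).round(1).tolist())
d=spotter.trace('hook_claw','side'); print([(round(x['conf'],2),np.round(x['box']).tolist()) for x in d][:2])
print([(round(x['conf'],2),np.round(x['box']).tolist()) for x in spotter.look_for('lever','side')],[(round(x['conf'],2),np.round(x['box']).tolist()) for x in spotter.look_for('tin_a_center','side')])
old=cv2.resize(cv2.imread('pics/s1.png'),(240,200),interpolation=cv2.INTER_AREA); new=cv2.imread('pics/s10.png')[90:290,120:360]
for I in (old,new):
    g=cv2.cvtColor(I,cv2.COLOR_BGR2GRAY)[85:145,55:105]; 
    for r in g[::2]: print(''.join('#' if v<70 else '+' if v<95 else '.' if v<125 else ' ' for v in r))
    print('=====')
E
```

```text
time_s: 52.82
ee_pos: [436.3, 122.9, 296.6]
ee_rot: [179.8, 0.0, 111.7]
force: [1.1, -0.3, 0.1]
gripper_width: 0.1
time_s: 53.2
ee_pos: [435.6, 86.3, 295.1]
ee_rot: [180.0, -0.0, 111.6]
force: [0.4, -0.3, -0.8]
gripper_width: 0.4
keeper [[203.6, 209.7], [208.4, 212.4], [198.9, 207.0], [200.5, 188.1], [177.1, 166.3]]
[(0.51, [188.0, 195.0, 21.0, 32.0])]
[(0.63, [168.0, 174.0, 43.0, 54.0])] []
#######################+.                         
###+.   .##############+                          
##++.. .+####++..+#####+.                         
+++.....+++.      +++++++.                        
.............    ....+++++..                      
..................+++++...++...                   
............+++++++++...+++++++++.                
............+++++++++++++++++++++..               
.............++++++++++++++++++++..               
 ............+++....+++++..++++...                
 ............+++.....+++............              
  ...........+++.....+++................          
  ...........+++.....+++....................      
  ...........+++.....++++.................
[... 1666 characters left out ...]
....++###++++++++++............
    ............+#+....++##+###++++++++...........
    ............++#+....+##+++#++++++++...........
    ............++#+....++#++++++++++++...........
     ...........++#++...++#+...+++++++++..........
     ............+#++....+++......++++++..........
     ............++#+....++++........+++..........
     ............++##+#+####+.....................
     .+#+++++...++##########+.....................
     .###+++......+++####+###+....................
  ....+++++..........++++#####++..................
.........++++++.........+++++.....................
...........+++++++....++++........................
...............++++++.............................
=====
```

```bash
python3 - <<'E'
from h import *
im=grab_frame('top'); g=cv2.cvtColor(im,cv2.COLOR_RGB2GRAY)
H=cv2.HoughCircles(cv2.GaussianBlur(g,(3,3),0),cv2.HOUGH_GRADIENT,1,20,param1=100,param2=14,minRadius=10,maxRadius=15)
for c in H[0]:
    if 280<c[0]<535 and 100<c[1]<350: print(c.round(1),ray('top',c[0],c[1],85).round()[:2])
for q in ['tin_a_center','spread_jar','wafers','mug','lever','lid']: print(q,[(round(d['conf'],2),np.round(d['box']).tolist()) for d in spotter.look_for(q,'top')][:2])
o=cv2.imread('pics/top0.png')[:,:,::-1]; D=cv2.absdiff(cv2.GaussianBlur(o,(5,5),0),cv2.GaussianBlur(im,(5,5),0)).max(2)>40
n,l,s,c=cv2.connectedComponentsWithStats(D.astype(np.uint8)); print([s[i].tolist() for i in range(1,n) if s[i,4]>40])
E
```

```text
[486.5 230.5  12.1] [ 558. -407.]
[444.5 210.5  12.1] [ 611. -302.]
[486.5 106.5  13.2] [ 878. -420.]
[324.5 219.5  12.1] [595.   5.]
[376.5 211.5  12.1] [ 613. -128.]
[457.5 333.5  13.2] [ 300. -323.]
[340.5 137.5  13. ] [806. -41.]
[471.5 122.5  11. ] [ 837. -380.]
tin_a_center []
spread_jar [(0.7, [362.0, 200.0, 27.0, 23.0])]
wafers [(0.87, [380.0, 146.0, 51.0, 30.0]), (0.68, [125.0, 205.0, 155.0, 152.0])]
mug [(0.85, [232.0, 148.0, 42.0, 37.0])]
lever [(0.68, [215.0, 318.0, 15.0, 38.0])]
lid [(0.76, [124.0, 210.0, 147.0, 148.0])]
[[340, 169, 24, 34, 624], [291, 171, 24, 34, 620], [433, 199, 23, 22, 383], [477, 221, 20, 20, 294], [236, 239, 102, 241, 11684], [250, 280, 17, 12, 121], [366, 280, 26, 30, 541], [268, 283, 16, 13, 151], [199, 288, 24, 36, 431], [321, 294, 18, 13, 137], [226, 323, 11, 7, 45], [216, 328, 30, 37, 529], [0, 398, 250, 82, 10589], [306, 423, 28, 48, 522], [337, 423, 26, 12, 94], [309, 453, 35, 27, 711], [0, 455, 8, 25, 140]]
```

```bash
python3 -c "
from workcell import env
s=env.state();print(s['time_s'],s['force']);print(env.job_done())"
```

```text
53.75 [-0.31270573 -0.02274091  0.60137698]
the job is handed in; nothing more can be done
None
```

I finished the job and handed it in at 53.8 s of the 210 s; no verdict is reported. The latch was thrown over, the tins were sorted, and the lid was shut again with the latch left undone.

- **Latch and lid:** I lifted the lever over until the hook hung free of the keeper, then opened the lid to about 95–100°.
- **Tins:** Four tins were on the table. Two weighed in at about 4 N and 3.2 N (full) and went into the case. Two weighed in at about 1.2 N each (empty) and went into the crate. All four were seen standing upright after placing.
- **Shutting:** Pressing lightly on the lid's top met firm contact at 160 mm, the height of the lid when shut.

**Last checks**
- The side picture puts the bottom of the hook roughly 40 mm below the keeper, and both cameras see the lever thrown forward over the front edge.
- Comparing the top picture with the first one, only the tins, the latch and the arm changed. The jar, wafers and mug are where they were.

**What disagreed or could not be checked**
- The first crate tin sits about 30 mm from where I released it. That is probably the announced knock. It is still upright in the crate.
- The last side view of the nearly shut lid was refused because the 16-picture limit was reached. The hook and lid were therefore confirmed only by measurements from the pictures and by force.
- The network found no tin in the last top picture. I located the two crate tins there by circle fitting, at their expected places. The two in the case can no longer be seen with the lid shut.

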